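Load the curing flask and set the lamp switches

TASK

Lift the aluminium flask out of the cooling rack, stand it upright on the bare worktop to change your grip, then take it by its bare sides and set it down gently between the two lamps, in the middle, with its orange windows facing them. When it stands there released, go to the switch box and flip the red toggle fully off (towards the robot) and the blue toggle fully on (away from the robot), leaving the other two toggles and everything else on the bench undisturbed.

Things in the scene. Friction and masses are not known exactly. Their poses are not given: they have to be found in the camera images.
- flask: bridge-curing flask, a solid bright aluminium block 56 (x) by 62 (y) by 72 mm tall, 0.35 kg give or take, dark parting line at half height, four screw heads on top. Its +y and -y faces carry orange (amber) windows, its +x and -x faces are bare metal. Either way round is the same. Origin: centre of the underside, z up. Starts standing in the rack on its 6 mm base plate, in line with the rack's axes
- rack: grey cooling rack, fixed: base plate 78 (x) by 62 (y) by 6 mm and two upright cheeks, 6 mm thick, 50 mm wide along y, top at 80 mm, at x = +-34 mm, 3 mm off the flask's bare faces. Open at +-y and on top, so there the flask can only be gripped across its windows. The bare worktop to its left and behind it, about x = 0.52, y = 0.46, is always free. Origin: centre of the underside on the worktop
- lamp_stand: white lamp stand, fixed: base plate 86 (x) by 124 (y) by 8 mm, and on it two facing lamps (blue panes inside), each 62 (x) by 22 (y) mm, top at 84 mm, their inner faces at y = +-36 mm, so 72 mm apart. Open at +-x and on top. The flask belongs on the base plate midway between them, windows to the lamps; fingers fit only at its bare faces there. Origin: centre of the underside on the worktop
- switch_box: white switch box, fixed, 92 (x) by 144 (y) by 40 mm high, its front (-x, black strip) towards the robot; four toggles in a row along y, 28 mm apart, at y = +-14 and +-42 mm. Origin: centre of the underside on the worktop, axes: x away from the robot's side, y along the row
- toggle_red (a joint): angle of the red toggle, rad: 0 = off, leaning 0.42 rad to the box's front (-x); 0.84 = on, leaning 0.42 rad to its back (+x), with hard stops at both; starts on. Friction only: it stays where it is left, about 0.05 N m to move. Its place in the row changes
- toggle_red_tip (a point): top end of the red toggle's lever, on its centre line, 45 mm from the pivot. The pivot is 43 mm above the worktop in the box's x = 0 line. The lever is a bat, 12 mm thick from 20 mm beyond the pivot to the end, 7 mm below
- toggle_blue (a joint): angle of the blue toggle, rad: 0 = off, leaning 0.42 rad to the box's front (-x); 0.84 = on, leaning 0.42 rad to its back (+x), with hard stops at both; starts off. Friction only: it stays where it is left, about 0.05 N m to move. Its place in the row changes
- toggle_blue_tip (a point): top end of the blue toggle's lever, on its centre line, 45 mm from the pivot. The pivot is 43 mm above the worktop in the box's x = 0 line. The lever is a bat, 12 mm thick from 20 mm beyond the pivot to the end, 7 mm below
- toggle_green (a joint): angle of the green toggle, rad: 0 = off, leaning 0.42 rad to the box's front (-x); 0.84 = on, leaning 0.42 rad to its back (+x), with hard stops at both; starts on, a neighbour to leave. Friction only: it stays where it is left, about 0.05 N m to move. Its place in the row changes
- toggle_green_tip (a point): top end of the green toggle's lever, on its centre line, 45 mm from the pivot. The pivot is 43 mm above the worktop in the box's x = 0 line. The lever is a bat, 12 mm thick from 20 mm beyond the pivot to the end, 7 mm below
- toggle_yellow (a joint): angle of the yellow toggle, rad: 0 = off, leaning 0.42 rad to the box's front (-x); 0.84 = on, leaning 0.42 rad to its back (+x), with hard stops at both; starts off, a neighbour to leave. Friction only: it stays where it is left, about 0.05 N m to move. Its place in the row changes
- toggle_yellow_tip (a point): top end of the yellow toggle's lever, on its centre line, 45 mm from the pivot. The pivot is 43 mm above the worktop in the box's x = 0 line. The lever is a bat, 12 mm thick from 20 mm beyond the pivot to the end, 7 mm below
- pumice_pot: round pot of pumice, 69 mm across, 41 mm high, loose bystander; origin: centre of the underside
There are look-alikes about, which are no part of the job. Leave any turquoise look-alike of the flask alone.

How it is judged:
By the outcome, as a careful person would: the job done as asked, in the order asked, and still so for the second after the job is handed in, with the robot touching nothing.
It also fails if it takes over 62 s, if anything falls off the work surface, if the arm or the gripper's body presses on something with over 40 N, if the wrist force passes 120 N, or if a joint passes its speed limit or range.

ROBOT

A 7-joint arm with a two-finger parallel gripper is mounted at the origin on a cart in front of the work surface, level with it; the furniture and walls round the work are solid. World frame = base frame: x ahead of the robot, y to its left, z up, the work surface at z = 0. Lengths are in mm, angles in rad, forces in N, time in s.
With the tool pointing down it reaches from about 425 to 825 mm from the base axis. Payload 3.6 kg.
Tool frame: the origin (TCP) lies at the very end of the fingers, on their centre line; the grasp point (between the pads) lies 19 mm behind it; z points along the fingers, y is the line along which they close (so a half turn about z gives the same grasp; the last joint's range is limited). The gripper opens to 93 mm and grips with 3 to 60 N. Pads are 15 mm wide; open, the fingers measure 128 mm over their backs; the gripper's body (75 mm by 188 mm) begins 65 mm behind the grasp point.
Start: joints at [1.254, 0.615, -0.013, 1.423, 0.008, 1.103, -0.04], TCP at [186.379, -622.675, 218.64] pointing down, gripper open.
Joint ranges: [-3.12, 3.12], [-0.3, 2.06], [-1.34, 1.32], [0.26, 2.42], [-1.36, 4.5], [0.01, 1.98], [-2.84, 2.84]. Speed limits (rad/s): [2.79, 2.79, 3.14, 3.14, 3.14, 3.14, 3.14].

INTERFACE

Orientations are given as a 3x3 rotation matrix whose columns are the frame's x, y, z axes.
In Python, from rig import * gives the robot as it stands.
- The arm moves only by the tool apply_moves, never from a script. Its argument "commands" is text: rows parted by semicolons, each of 6 numbers parted by spaces: the shift along the tool's x, y, z in cm, then the turn, a rotation vector about the tool's x, y, z in units of 6 degrees (1.0 is 6 degrees). A call has 1 to 20 rows; each row shifts and turns the commanded pose from where the row before left it, along the tool's axes as they then stand; what a row does not reach is not made up. A row lasts 1/8 s, in which the tool goes at most 62.5 mm and 10.7 degrees, less where a joint would pass 70% of its speed; a pose out of reach is approached as far as the arm can. A call with a gripper value outside its range is refused whole. "gripper" is the opening, from -1 (shut) to 1 (fully open), set as the call begins (left out, the last holds). The fingers move at their own pace and stop on an object; "grip_force" is the grip in N (left out, the last holds). Time passes only in rows, so rows that do not move let the fingers close. It gives the time, the measured TCP pose, the force, the opening and the grip force at its end, in the units of the state.
- read_state(): the state, without advancing time (a new reading comes with each control period).
- grab_frame(name): name is "scene" or "top" or "wrist"; returns the picture (384x512x3 uint8, red, green, blue); there is no depth.
- get_calibration(name): a dict with "fx", "fy", "cx", "cy" (pixels), "world_from_camera" (4x4, takes a point from camera to world coordinates). Camera axes: x right, y down, z forward; pixel columns grow to the right and rows downward; lengths in mm; the calibration is good to about 2 mm. The wrist camera is an equidistant fisheye: a pixel r from the principal point sees the ray r / f radians off the axis. A picture is of the moment at which its call begins: read the wrist's pose just before it. get_calibration takes no time and is no camera call; for the wrist camera it gives the pose at the moment of the call.
- sign_off(): hands the job in; it is judged then, once.
The state is a dict: "clock": time; "qpos": joint angles; "dq": joint speeds; "tau": joint torques, N m; "tcp_pos": TCP position; "orientation": TCP orientation; "force": force on the tool from outside, world axes, zero at the start; "ft_torque": the same for the moment, N m; "grip_width": finger opening in mm; "gripper_force": force on a finger pad.
Only numpy, scipy, OpenCV 4.12 (cv2) and the standard library are available. Lean on these libraries where they do the work, as an engineer would, in place of code of your own. Each camera call takes 0.05 s, during which the arm holds its last target. There are 200 camera calls.

## Working session

There is one attempt and no reset: what is moved stays moved. The work goes in short steps, Python scripts to look and compute and a tool call to move; the robot and the scene stay as the last step left them, time stands still between calls to the robot, and variables do not carry over. Pictures are saved under pics/ and viewed, at most 10 in all, crops included, and the job is handed in when it is done.

Besides the shell and the picture viewer there is one more tool, called after "Request:" as name(argument=value, ...) on one line, values as JSON. apply_moves: Moves the arm, as the interface text tells. Its arguments: {"type":"object","properties":{"commands":{"type":"string"},"gripper":{"type":"number"},"grip_force":{"type":"number"}},"required":["commands"]}

```bash
mkdir -p pics
python3 - <<'E'
from rig import *
import cv2,numpy as np
s=read_state();print({k:np.round(v,3).tolist() for k,v in s.items()})
for n in("scene","top"):
    im=grab_frame(n);cv2.imwrite(f"pics/{n}0.png",im[:,:,::-1])
    c=get_calibration(n);print(n,c["fx"],c["fy"],c["cx"],c["cy"],np.round(c["world_from_camera"],3).tolist())
E
```

```text
{'clock': 0.0, 'qpos': [1.253, 0.616, -0.013, 1.425, 0.008, 1.103, -0.04], 'dq': [0.001, 0.0, -0.001, 0.0, 0.001, -0.001, -0.0], 'tau': [-0.0, -45.894, 0.209, -16.574, -0.061, 0.02, 0.0], 'tcp_pos': [186.139, -621.956, 217.511], 'orientation': [[0.958, 0.287, -0.001], [0.287, -0.958, 0.002], [-0.0, -0.003, -1.0]], 'force': [0.354, -0.073, 0.273], 'ft_torque': [-0.015, -0.042, -0.069], 'gripper_force': 0.0, 'grip_width': 92.833}
scene 404.91418958497354 404.91418958497354 255.25005188881295 186.46866561944015 [[0.62, -0.331, 0.711, -392.26], [-0.785, -0.258, 0.564, -654.218], [-0.003, -0.908, -0.42, 639.511], [0.0, 0.0, 0.0, 1.0]]
top 351.4982675365743 351.4982675365743 260.4696095463058 190.5700718552259 [[0.016, -0.996, 0.086, 435.608], [-1.0, -0.016, 0.0, 44.504], [0.001, -0.086, -0.996, 1330.837], [0.0, 0.0, 0.0, 1.0]]
```

View pics/scene0.png

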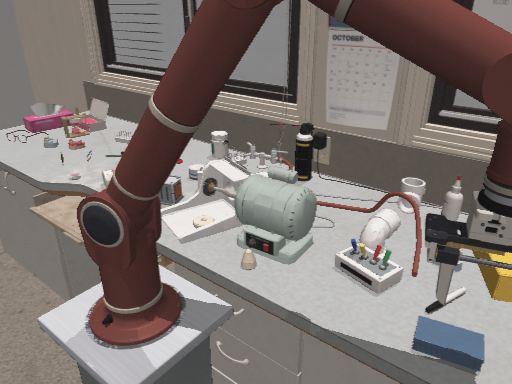

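View pics/top0.png

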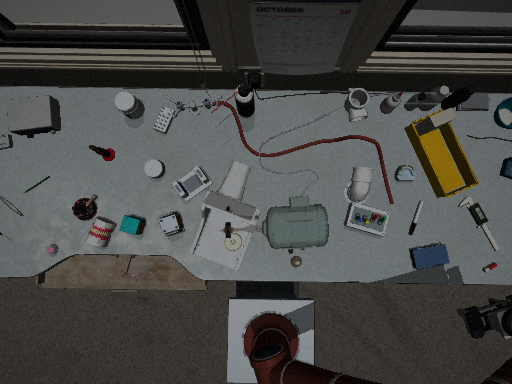

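The top view shows these candidates: bright block with dark sides in a grey holder at (171,223), turquoise look-alike at (131,225), and white frame with two bars at (192,183), probably the lamp stand. A tin sits at (100,232), a pot at (85,208), and white round jars at (153,169) and (125,102). The switch box is at (368,218). I'll check the choice in a close crop.

Run:
```python
import cv2,numpy as np
t=cv2.imread("pics/top0.png");s=cv2.imread("pics/scene0.png")
a=cv2.resize(t[150:250,110:220],None,fx=4.5,fy=4.5,interpolation=cv2.INTER_CUBIC)
b=cv2.resize(t[195:245,335:400],None,fx=4.5,fy=4.5,interpolation=cv2.INTER_CUBIC)
c=np.zeros((450,800,3),np.uint8);c[:a.shape[0],:a.shape[1]]=a;c[:b.shape[0],500:500+b.shape[1]]=b
d=cv2.resize(s[130:210,130:230],None,fx=2.9,fy=2.7,interpolation=cv2.INTER_CUBIC);c[228:228+d.shape[0],500:790]=d
cv2.imwrite("pics/crop1.png",c)
```

```text
(no output)
```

View pics/crop1.png

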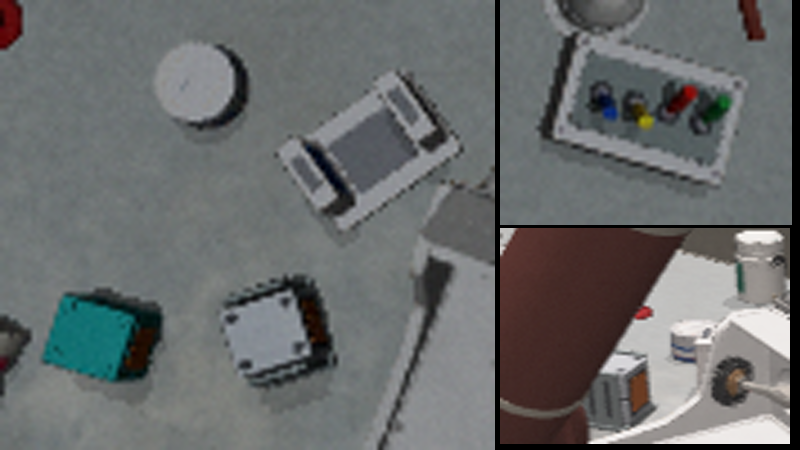

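The crop confirms the choices. The bare flask sits in its rack at top pixel (169.5,223.5) with an amber window on the right. The lamp stand is at (192,183), and the toggles run blue, yellow, red, green from left to right.

```bash
cat > h.py <<'E'
from rig import *
import cv2,numpy as np
from scipy.spatial.transform import Rotation as R
def ray(n,px,z,c=None):
    c=c or get_calibration(n);T=np.array(c["world_from_camera"]);u=np.array([(px[0]-c["cx"])/c["fx"],(px[1]-c["cy"])/c["fy"]])
    if n=="wrist":
        r=np.linalg.norm(u);d=np.r_[u/max(r,1e-9)*np.sin(r),np.cos(r)]
    else: d=np.r_[u,1]
    d=T[:3,:3]@d;o=T[:3,3];return o+d*(z-o[2])/d[2]
def proj(n,P,c=None):
    c=c or get_calibration(n);T=np.array(c["world_from_camera"]);p=T[:3,:3].T@(np.array(P)-T[:3,3])
    if n=="wrist":
        a=np.arctan2(np.hypot(p[0],p[1]),p[2]);u=p[:2]/np.hypot(p[0],p[1])*a
    else:u=p[:2]/p[2]
    return u*[c["fx"],c["fy"]]+[c["cx"],c["cy"]]
def goto(p,yaw,label=""):
    "pointing down, tool y axis at yaw deg (mod 180): prints shift in present tool cm, and turn units (turn after shift)"
    s=read_state();O=np.array(s["orientation"]);d=O.T@(np.array(p)-s["tcp_pos"])/10
    best=None
    for y in (yaw,yaw+180):
        c,q=np.cos(np.radians(y)),np.sin(np.radians(y));Y=np.array([c,q,0]);Z=np.array([0,0,-1.]);M=np.c_[np.cross(Y,Z),Y,Z]
        w=np.degrees(R.from_matrix(O.T@M).as_rotvec())/6
        if best is None or np.linalg.norm(w)<np.linalg.norm(best[0]):best=(w,M)
        print(label,"turn",w.round(2),"shift if turned first",(M.T@(np.array(p)-s["tcp_pos"])/10).round(2))
    print(label,"shift now",d.round(2),"tcp",np.round(s["tcp_pos"],1),"q",np.round(s["qpos"],2),"F",np.round(s["force"],1),"t",s["clock"])
E
python3 - <<'E'
from h import *
f=lambda x,y:(110+x/4.5,150+y/4.5)
for n,p,z in [("flask",(267,330),78),("fl a",(222,310),78),("fl b",(288,290),78),("fl c",(310,352),78),("fl d",(240,372),78),("lamp1",(315,185),84),("lamp2",(415,110),84),("pot",(197,85),41),("turq",(88,337),72)]:
    print(n,ray("top",f(*p),z).round(1))
for n,p in [("blue",(603,100)),("green",(712,112))]: print(n,ray("top",(335+(p[0]-500)/4.5,195+p[1]/4.5),43).round(1))
c=get_calibration("wrist");print(np.round(c["world_from_camera"],2).tolist(),c["fx"],c["cx"],c["cy"])
goto([425,370,300],107)
E
```

```text
flask [421.9 366.6  78. ]
fl a [437.1 402.7  78. ]
fl b [453.7 351.2  78. ]
fl c [405.2 332.1  78. ]
fl d [388.7 386.6  78. ]
lamp1 [536.7 331.4  84. ]
lamp2 [597.7 254.1  84. ]
pot [621.2 441.3  41. ]
turq [414.1 509.6  72. ]
blue [ 454.6 -312.4   43. ]
green [ 446.3 -400.8   43. ]
[[0.29, -0.93, -0.23, 248.88], [-0.96, -0.28, -0.07, -603.99], [0.0, 0.24, -0.97, 382.98], [0.0, 0.0, 0.0, 1.0]] 297.3186396354542 251.83066352553635 193.69615796267038
 turn [ 0.    0.03 29.94] shift if turned first [-51.84  87.89  -8.24]
 turn [-0.02  0.   -0.06] shift if turned first [ 51.84 -87.89  -8.24]
 shift now [ 51.33 -88.21  -8.04] tcp [ 186.2 -622.   217.6] q [ 1.25  0.62 -0.01  1.42  0.01  1.1  -0.04] F [ 0.4 -0.4  0.1] t 0.1
```

Request:
apply_moves(commands="5.6 -0.25 -2 0 0 -0.833;5.6 -0.25 -2 0 0 -0.833;5.6 -0.25 -2 0 0 -0.833;5.6 -0.25 -2 0 0 -0.833;5.6 -0.25 -2 0 0 -0.833;5.6 -0.25 -2 0 0 -0.833;5.6 -0.25 -2 0 0 -0.833;5.6 -0.25 -2 0 0 -0.833;5.6 -0.25 0 0 0 -0.833;5.6 -0.25 0 0 0 -0.833;5.6 -0.25 0 0 0 -0.833;5.6 -0.25 0 0 0 -0.833;5.6 -0.25 0 0 0 -0.833;5.6 -0.25 0 0 0 -0.833;5.6 -0.25 0 0 0 -0.833;5.6 -0.25 0 0 0 -0.833;5.6 -0.25 0 0 0 -0.833;5.6 -0.25 0 0 0 -0.833;5.6 -0.25 0 0 0 -0.833;5.6 -0.25 0 0 0 -0.833", gripper=1, grip_force=30)

```text
clock: 2.6
tcp_pos: [575.0, 283.0, 377.8]
orientation: [[-0.45, 0.893, -0.001], [0.893, 0.45, -0.001], [-0.0, -0.001, -1.0]]
force: [1.0, -0.2, -0.4]
grip_width: 93.2
gripper_force: 0.0
```

Run:
```python
from h import *
goto([425,370,300],107)
```

```text
turn [-1.000e-02 -1.000e-02 -1.337e+01] shift if turned first [11.8  12.71  7.78]
 turn [-1.000e-02  1.000e-02  1.663e+01] shift if turned first [-11.8  -12.71   7.78]
 shift now [14.53 -9.47  7.79] tcp [575.  283.  377.8] q [-0.22  0.55 -0.53  1.15  0.27  1.51 -0.23] F [ 1.  -0.2 -0.4] t 2.6
```

Run:
```python
from h import *
c=get_calibration("wrist");im=grab_frame("wrist");cv2.imwrite("pics/w1.png",im[:,:,::-1])
import json;json.dump({k:np.array(v).tolist() for k,v in c.items()},open("pics/w1.json","w"))
for n,P in [("flask",[422,367,78]),("lamp",[567,292,84])]:print(n,proj("wrist",P,c).round(0))
```

```text
flask [189.  73.]
lamp [251. 156.]
```

View pics/w1.png

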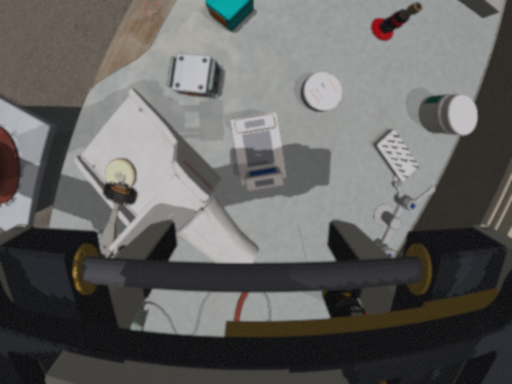

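The view shows the flask top at (193,75), the lamp stand at (258,151) and the pot at (322,92). The turquoise block is at (230,10), and the white machine plate is well to the side. Now I'll move over the flask.

Request:
apply_moves(commands="0 0 0 0 0 -1.67;0 0 0 0 0 -1.67;0 0 0 0 0 -1.67;0 0 0 0 0 -1.67;0 0 0 0 0 -1.67;0 0 0 0 0 -1.67;0 0 0 0 0 -1.67;0 0 0 0 0 -1.67;3 3.2 2.5 0 0 0;3 3.2 2.5 0 0 0;3 3.2 2.5 0 0 0;3 3.2 2.5 0 0 0;0 0 2.5 0 0 0;0 0 2.5 0 0 0")

```text
clock: 4.4
tcp_pos: [423.5, 369.3, 227.7]
orientation: [[-0.957, -0.29, 0.0], [-0.29, 0.957, -0.001], [0.0, -0.001, -1.0]]
force: [0.8, -0.5, 0.6]
grip_width: 93.0
gripper_force: 0.0
```

```bash
cat > seg.py <<'E'
from h import *
def quads(im,c,z,thr,amin=300,sat=40):
    hsv=cv2.cvtColor(im,cv2.COLOR_RGB2HSV)
    m=((hsv[:,:,2]>thr)&(hsv[:,:,1]<sat)).astype(np.uint8)*255
    m=cv2.morphologyEx(m,cv2.MORPH_CLOSE,np.ones((5,5)))
    for k in cv2.findContours(m,0,1)[0]:
        if cv2.contourArea(k)<amin:continue
        P=np.array([ray("wrist",p[0],z,c)[:2] for p in k],np.float32)
        r=cv2.minAreaRect(P);print("px",k[:,0].mean(0).round(0),"ctr",np.round(r[0],1),"size",np.round(r[1],1),"ang",round(r[2],1),"area",cv2.contourArea(P))
E
python3 - <<'E'
from seg import *
import json
s=read_state();c=get_calibration("wrist");im=grab_frame("wrist");cv2.imwrite("pics/w2.png",im[:,:,::-1])
json.dump({k:np.array(v).tolist() for k,v in c.items()},open("pics/w2.json","w"))
print(s["clock"],np.round(s["tcp_pos"],1),np.round(s["dq"],2))
for t in(150,170,190):print(t);quads(im,c,78,t)
c1=json.load(open("pics/w1.json"));i1=cv2.imread("pics/w1.png")[:,:,::-1].copy()
print("w1")
for t in(150,170,190):print(t);quads(i1,c1,84,t,150)
E
```

```text
4.4 [423.5 369.3 227.7] [-0.06  0.19  0.13  0.29  0.19 -0.42 -0.17]
150
px [246. 310.] ctr [591.6 410.1] size [ 70.6 323.8] ang 17.4 area 12955.169588384219
px [392. 237.] ctr [438.2 556.7] size [51.5 36.8] ang 67.8 area 1440.8554081404582
px [228. 163.] ctr [384.  389.2] size [315.1 777.3] ang 7.9 area 84465.18211172067
px [27. 27.] ctr [306.5   7.6] size [148.   87.2] ang 89.4 area 6760.285304327766
170
px [262. 314.] ctr [583.  429.3] size [23.  53.8] ang 18.6 area 871.0371801350266
px [456. 187.] ctr [348.6 623.1] size [50.7 50.1] ang 67.1 area 1529.5814451500773
px [ 48. 193.] ctr [518.5 106.1] size [213.6  90.3] ang 79.5 area 12359.581236401325
px [322. 155.] ctr [367.5 436.4] size [ 80.  214.5] ang 9.5 area 7411.85495674843
px [147.  86.] ctr [363.9 216.8] size [148.2 245.5] ang 64.0 area 24206.45989914576
px [89. 50.] ctr [324.3 136.7] size [  9.2 125. ] ang 66.4 area 757.7239620117471
190
px [ 54. 212.] ctr [535.9 132.8] size [ 37.8 117.4] ang 10.0 area 2531.245214736089
px [454. 194.] ctr [358.9 621.7] size [39.2 28.4] ang 71.5 area 747.3342219805345
px [257. 169.] ctr [407
[... 1368 characters left out ...]
] ang 27.0 area 2725.569305114448
px [191.  72.] ctr [424.7 369.1] size [50.6 57.1] ang 18.9 area 2698.6293923100457
190
px [116. 170.] ctr [375.1 173.2] size [54.9 36.3] ang 18.7 area 922.9405921914149
px [159. 179.] ctr [457.2 192. ] size [111.9 127.7] ang 24.7 area 6139.034253644757
px [272. 130.] ctr [580.  342.5] size [14.6 49.5] ang 46.7 area 400.4458264131099
px [132. 118.] ctr [366.3 265. ] size [38.1 59.9] ang 82.8 area 1197.3285217974335
px [463. 114.] ctr [875.1 547.3] size [63.3 65.2] ang 34.7 area 3157.6264873500913
px [323.  91.] ctr [621.1 435.8] size [54.7 55.2] ang 73.5 area 2322.0230977265164
px [191.  73.] ctr [425.2 368.6] size [46.  52.6] ang 18.8 area 1828.8466231347993
```

View pics/w2.png

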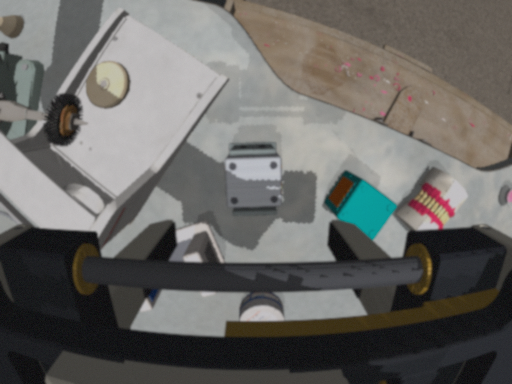

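The view shows the flask centred near (254,180), with screws at about (236,163), (275,163), (236,198) and (275,197). The turquoise block at (362,205) and the brush machine at (60,120) are clear of the fingers.

Run:
```python
from h import *
import json
c=json.load(open("pics/w2.json"));g=cv2.imread("pics/w2.png",0)
pts=[]
for x,y in[(236,163),(275,163),(236,198),(275,197)]:
    w=255-g[y-6:y+7,x-6:x+7].astype(float);w=np.clip(w-np.percentile(w,80),0,None)
    yy,xx=np.mgrid[y-6:y+7,x-6:x+7];q=((xx*w).sum()/w.sum(),(yy*w).sum()/w.sum());P=ray("wrist",q,78,c);pts.append(P[:2]);print(np.round(q,1),P.round(1))
pts=np.array(pts);print("ctr",pts.mean(0),"u",pts[1]-pts[0],pts[3]-pts[2],"v",pts[2]-pts[0],pts[3]-pts[1])
u=pts[1]-pts[0]+pts[3]-pts[2];v=pts[2]-pts[0]+pts[3]-pts[1]
print("yaw u",np.degrees(np.arctan2(u[1],u[0])),"yaw v",np.degrees(np.arctan2(v[1],v[0])))
goto([*pts.mean(0),40],107)
# second lamp views
c1=json.load(open("pics/w1.json"));s=cv2.imread("pics/w1.png")
cv2.imwrite("pics/lampcrop.png",np.hstack([cv2.resize(s[100:200,215:300],None,fx=5,fy=5,interpolation=cv2.INTER_CUBIC),cv2.resize(cv2.imread("pics/w2.png")[130:230,210:275],None,fx=5,fy=5,interpolation=cv2.INTER_CUBIC)]))
```

```text
[233.  163.3] [408.3 342.3  78. ]
[273.1 164.8] [397.4 384.   78. ]
[233.9 200.2] [447.4 354.6  78. ]
[273.7 198.9] [433.2 396.   78. ]
ctr [421.57553171 369.22134237] u [-10.86784726  41.60574846] [-14.21181768  41.39494097] v [39.09347349 12.24521471] [35.74950307 12.03440721]
yaw u 106.81282860822408 yaw v 17.97345098768072
 turn [-0.04 -0.06 -0.03] shift if turned first [ 0.05  0.24 18.42]
 turn [-0.09  0.06 29.97] shift if turned first [-0.05 -0.24 18.42]
 shift now [-0.07  0.32 18.42] tcp [422.7 367.1 224.2] q [-0.24  0.59 -0.85  1.66  0.48  1.12  0.64] F [-0.2 -0.8 -1.2] t 4.45
```

View pics/lampcrop.png

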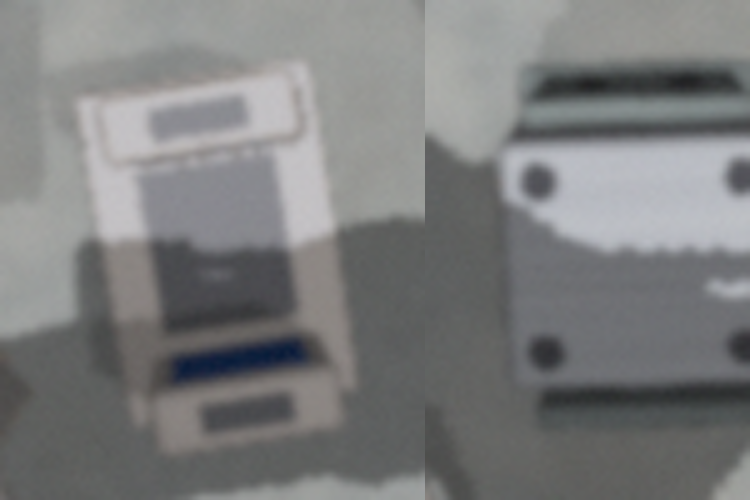

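Request:
apply_moves(commands="-0.1 0.2 3.5 0 0 0;0 0 3.5 0 0 0;0 0 3.5 0 0 0;0 0 3.5 0 0 0;0 0 3.5 0 0 0;0 0 0 0 0 0")

```text
clock: 5.2
tcp_pos: [423.6, 369.8, 51.7]
orientation: [[-0.958, -0.288, -0.004], [-0.288, 0.958, -0.004], [0.005, -0.003, -1.0]]
force: [0.2, 0.9, -0.2]
grip_width: 93.1
gripper_force: 0.0
```

Run:
```python
from h import *
goto([423,369.2,25],107)
```

```text
turn [-0.03 -0.05 -0.04] shift if turned first [ 0.08 -0.04  2.67]
 turn [-0.07  0.05 29.96] shift if turned first [-0.08  0.04  2.67]
 shift now [ 0.07 -0.03  2.67] tcp [423.6 369.8  51.7] q [-0.34  0.8  -0.69  1.83  0.7   0.78  0.46] F [ 0.2  0.9 -0.2] t 5.2
```

Request:
apply_moves(commands="0 0 1.3 0 0 0;0 0 1.3 0 0 0;0 0 0 0 0 0")

```text
clock: 5.58
tcp_pos: [424.2, 371.2, 27.2]
orientation: [[-0.957, -0.289, -0.001], [-0.289, 0.957, -0.001], [0.001, -0.001, -1.0]]
force: [-0.1, 0.2, -0.5]
grip_width: 92.9
gripper_force: 0.0
```

Request:
apply_moves(commands="0 0 0 0 0 0;0 0 0 0 0 0;0 0 0 0 0 0;0 0 0 0 0 0;0 0 0 0 0 0;0 0 0 0 0 0", gripper=-1, grip_force=35)

```text
clock: 6.32
tcp_pos: [424.5, 371.5, 28.0]
orientation: [[-0.957, -0.289, 0.0], [-0.289, 0.957, -0.0], [-0.0, -0.0, -1.0]]
force: [-0.3, -1.7, 3.2]
grip_width: 62.0
gripper_force: 34.8
```

Request:
apply_moves(commands="0 0 -1 0 0 0;0 0 -1.5 0 0 0;0 0 -2 0 0 0;0 0 -2.5 0 0 0;0 0 -2.5 0 0 0;0 0 0 0 0 0")

```text
clock: 7.08
tcp_pos: [425.1, 373.3, 125.5]
orientation: [[-0.957, -0.289, 0.004], [-0.289, 0.957, 0.004], [-0.005, 0.003, -1.0]]
force: [0.4, -0.1, -2.0]
grip_width: 61.9
gripper_force: 34.8
```

Request:
apply_moves(commands="-2.2 1.1 0 0 0 0;-3 1.5 0 0 0 0;-3 1.5 0 0 0 0;-2 1 0 0 0 0;-0.9 0.5 1 0 0 0;0 0 2.5 0 0 0;0 0 2.5 0 0 0;0 0 2 0 0 0;0 0 0 0 0 0;0 0 0 0 0 0")

```text
clock: 8.32
tcp_pos: [514.6, 457.9, 43.5]
orientation: [[-0.957, -0.289, 0.001], [-0.289, 0.957, 0.001], [-0.001, 0.001, -1.0]]
force: [0.3, 0.5, -2.8]
grip_width: 61.9
gripper_force: 34.8
```

Run:
```python
from h import *
goto([515,458,22],107)
```

```text
turn [ 0.01  0.01 -0.04] shift if turned first [-0.04 -0.01  2.15]
 turn [ 1.000e-02 -2.000e-02  2.996e+01] shift if turned first [0.04 0.01 2.15]
 shift now [-0.04 -0.01  2.15] tcp [514.6 457.9  43.5] q [-0.41  0.96 -0.69  1.45  0.68  0.98  0.59] F [ 0.3  0.5 -2.8] t 8.325
```

Request:
apply_moves(commands="0 0 0.8 0 0 0;0 0 0.6 0 0 0;0 0 0.3 0 0 0;0 0 0.1 0 0 0;0 0 0.1 0 0 0;0 0 0 0 0 0")

```text
clock: 9.07
tcp_pos: [514.5, 457.5, 23.8]
orientation: [[-0.957, -0.289, 0.0], [-0.289, 0.957, 0.0], [-0.0, 0.0, -1.0]]
force: [0.5, 0.4, -2.0]
grip_width: 62.2
gripper_force: 34.8
```

Request:
apply_moves(commands="0 0 0.1 0 0 0;0 0 0.1 0 0 0;0 0 0 0 0 0")

```text
clock: 9.45
tcp_pos: [514.5, 457.5, 22.1]
orientation: [[-0.957, -0.289, 0.0], [-0.289, 0.957, 0.0], [-0.0, 0.0, -1.0]]
force: [-0.1, -0.7, -1.7]
grip_width: 62.1
gripper_force: 34.8
```

Request:
apply_moves(commands="0 0 0.1 0 0 0;0 0 0 0 0 0")

```text
clock: 9.7
tcp_pos: [514.5, 457.5, 22.0]
orientation: [[-0.957, -0.289, 0.001], [-0.289, 0.957, 0.0], [-0.001, -0.0, -1.0]]
force: [-1.2, -2.2, 5.0]
grip_width: 62.2
gripper_force: 34.8
```

Request:
apply_moves(commands="0 0 0 0 0 0;0 0 0 0 0 0;0 0 0 0 0 0;0 0 -1.5 0 0 0;0 0 -3 0 0 0;0 0 -5 0 0 0;0 0 -5 0 0 0;0 0 -3 0 0 1.6;0 0 0 0 0 1.7;0 0 0 0 0 1.7;0 0 0 0 0 1.7;0 0 0 0 0 1.7;0 0 0 0 0 1.7;0 0 0 0 0 1.7;0 0 0 0 0 1.7;0 0 0 0 0 1.5;0 0 0 0 0 0;0 0 0 0 0 0", gripper=1)

```text
clock: 11.95
tcp_pos: [514.3, 457.6, 196.3]
orientation: [[-0.291, 0.957, 0.0], [0.957, 0.291, 0.001], [0.001, 0.0, -1.0]]
force: [0.1, 0.1, -0.4]
grip_width: 92.9
gripper_force: 0.0
```

Run:
```python
from h import *
import json
c=get_calibration("wrist");im=grab_frame("wrist");cv2.imwrite("pics/w3.png",im[:,:,::-1])
json.dump({k:np.array(v).tolist() for k,v in c.items()},open("pics/w3.json","w"))
goto([514.5,457.5,22],17)
```

```text
turn [ 0.   -0.   -0.02] shift if turned first [-1.000e-02  2.000e-02  1.741e+01]
 turn [-1.000e-02 -0.000e+00  2.998e+01] shift if turned first [ 1.000e-02 -2.000e-02  1.741e+01]
 shift now [-1.000e-02  1.000e-02  1.741e+01] tcp [514.3 457.5 196.1] q [-0.56  0.72 -0.38  1.32  0.27  1.15 -0.67] F [-0.7 -0.7  0.2] t 12.0
```

View pics/w3.png

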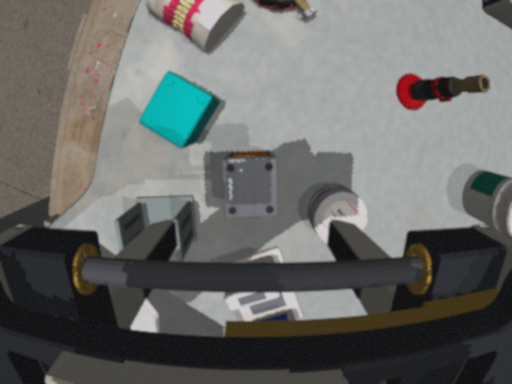

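The flask stands free and upright at (250,189), with screws at about (233,168), (267,168), (232,210) and (269,210). The pot is at (337,212), the empty rack at (155,220) and the lamp stand at (262,290). All are clear.

Run:
```python
from h import *
import json
c=json.load(open("pics/w3.json"));g=cv2.imread("pics/w3.png",0)
pts=[]
for x,y in[(233,168),(267,168),(232,210),(269,210)]:
    w=255-g[y-6:y+7,x-6:x+7].astype(float);w=np.clip(w-np.percentile(w,82),0,None)
    yy,xx=np.mgrid[y-6:y+7,x-6:x+7];q=((xx*w).sum()/w.sum(),(yy*w).sum()/w.sum());P=ray("wrist",q,72,c);pts.append(P[:2]);print(np.round(q,1),P.round(1))
pts=np.array(pts);print("ctr",pts.mean(0))
u=pts[1]-pts[0]+pts[3]-pts[2];v=pts[2]-pts[0]+pts[3]-pts[1]
print("u",u/2,"v",v/2,"yaw u",np.degrees(np.arctan2(u[1],u[0])),"yaw v",np.degrees(np.arctan2(v[1],v[0])))
# lamp corners in w1 crop -> base plate z=8 corners & lamp tops z=84
c1=json.load(open("pics/w1.json"));f=lambda p:(215+p[0]/5,100+p[1]/5)
A=[ray("wrist",f(p),84,c1)[:2] for p in[(100,103),(298,83),(302,137),(112,165),(152,393),(338,368),(345,425),(162,453)]]
A=np.array(A).reshape(2,4,2);print(A.round(1).tolist())
ce=A.mean(1);print("lamp tops",ce,"mid",ce.mean(0),"dist",np.linalg.norm(ce[0]-ce[1]),"y yaw",np.degrees(np.arctan2(*(ce[0]-ce[1])[::-1])))
B=np.array([ray("wrist",f(p),8,c1)[:2] for p in[(80,98),(310,63),(355,388),(135,425)]]);print("base",B.round(1).tolist(),B.mean(0))
```

```text
[230.2 167.6] [487.4 470.4  72. ]
[268.2 166.4] [522.9 482.4  72. ]
[232.  210.1] [501.2 428.7  72. ]
[269.3 209.1] [537.4 440.9  72. ]
ctr [512.21132761 455.58620785]
u [35.83160896 12.10238668] v [ 14.18009789 -41.56387216] yaw u 18.66277124024186 yaw v -71.16220521277347
[[[521.2, 330.0], [572.5, 362.9], [581.2, 348.6], [533.1, 314.5]], [[576.1, 255.9], [624.7, 289.6], [635.4, 274.4], [587.6, 240.0]]]
lamp tops [[552.00894287 338.99595339]
 [605.96884414 264.96420405]] mid [578.9888935  301.98007872] dist 91.60988404125726 y yaw 126.08737710005883
base [[510.2, 326.5], [577.7, 374.8], [647.2, 277.2], [581.2, 228.2]] [579.03581317 301.67740064]
```

Request:
apply_moves(commands="-5.6 0.5 0 0 0 0;-5.6 0.5 0 0 0 0;-5.6 0.7 0 0 0 0;0 0 0 0 0 0;0 0 0 0 0 0")

```text
clock: 12.62
tcp_pos: [578.9, 302.1, 195.9]
orientation: [[-0.29, 0.957, -0.001], [0.957, 0.29, 0.002], [0.002, -0.0, -1.0]]
force: [-1.7, 0.4, -0.6]
grip_width: 93.1
gripper_force: 0.0
```

Run:
```python
from h import *
import json
c=get_calibration("wrist");im=grab_frame("wrist");cv2.imwrite("pics/w4.png",im[:,:,::-1])
json.dump({k:np.array(v).tolist() for k,v in c.items()},open("pics/w4.json","w"))
print(read_state()["tcp_pos"],read_state()["clock"])
u,v=proj("wrist",[579,302,84],c).astype(int);print(u,v)
x0,y0=u-75,max(v-60,0);print(x0,y0)
cv2.imwrite("pics/w4c.png",cv2.resize(im[y0:y0+115,x0:x0+150,::-1],None,fx=5,fy=5,interpolation=cv2.INTER_CUBIC))
```

```text
[578.24008591 303.32116309 195.92839544] 12.675
252 190
177 130
```

View pics/w4c.png

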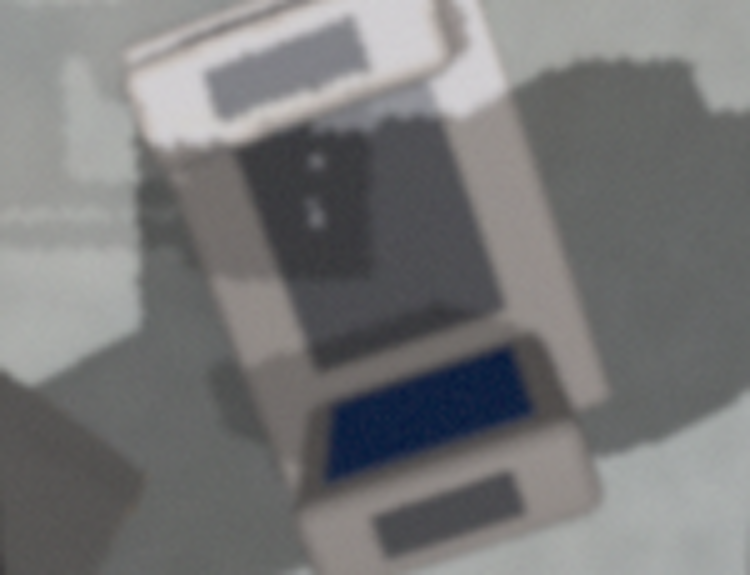

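The crop shows the lamp-top labels centred at about (286,68) and (451,515), with the inner edge of the lower lamp running (300,510)–(580,420). The blue pane is visible and the gap is empty.

Run:
```python
from h import *
import json
c=json.load(open("pics/w4.json"));f=lambda p:(177+p[0]/5-.4,130+p[1]/5-.4)
r=lambda p,z=84:ray("wrist",f(p),z,c)[:2]
yaw=lambda d:round(np.degrees(np.arctan2(d[1],d[0]))%180,1)
a,b=r((286,68)),r((451,515));print(a,b,(a+b)/2,np.linalg.norm(a-b),yaw(a-b))
e1=r((155,152)),r((440,70));e2=r((300,510)),r((580,420));print("inner edges",np.round([e1,e2],1).tolist(),yaw(e1[1]-e1[0]),yaw(e2[1]-e2[0]))
print("mid inner",(sum(e1)+sum(e2))/4,"long base edge right yaw",yaw(r((505,90),8)-r((605,395),8)),"left",yaw(r((180,180),8)-r((295,480),8)))
p,q=r((505,90),8),r((605,395),8);p2,q2=r((180,180),8),r((295,480),8)
Y=np.array([np.cos(np.radians(126)),np.sin(np.radians(126))]);X=np.array([Y[1],-Y[0]]);M=np.array([579,302])
print("base edges along x rel mid (+-43)",[float((k-M)@X) for k in(p,q,p2,q2)],"inner y rel mid (+-36)",[float((k-M)@Y) for k in(*e1,*e2)])
goto([512.8,456.3,22],17.5)
```

```text
[548.99813522 340.27236661] [605.09877129 264.66231666] [577.04845326 302.46734164] 94.14967350137428 126.6
inner edges [[[529.6, 318.0], [576.6, 348.2]], [[575.9, 257.0], [623.5, 291.0]]] 32.7 35.6
mid inner [576.37910613 303.54891822] long base edge right yaw 126.2 left 126.2
base edges along x rel mid (+-43) [39.63327630058317, 39.86180311809055, -41.19031318687156, -40.96677824130753] inner y rel mid (+-36) [42.0157513378013, 38.795697265074786, -34.60897963033103, -35.02797328233356]
 turn [-0.   -0.02 -0.09] shift if turned first [16.56 -1.64 17.39]
 turn [-0.03  0.   29.91] shift if turned first [-16.56   1.64  17.39]
 shift now [16.5  -1.8  17.43] tcp [578.2 303.3 195.9] q [-0.29  0.67 -0.4   1.44  0.27  1.09 -0.44] F [ 0.  -0.2 -0.3] t 12.675
```

Request:
apply_moves(commands="5.6 -0.6 0 0 0 0;5.6 -0.6 0 0 0 0;5.6 -0.6 0 0 0 0;0 0 3 0 0 0;0 0 3 0 0 0;0 0 3 0 0 0;0 0 3 0 0 0;0 0 3 0 0 0;0 0 2.2 0 0 0;0 0 0 0 0 0;0 0 0 0 0 0")

```text
clock: 14.05
tcp_pos: [512.9, 459.0, 24.8]
orientation: [[-0.291, 0.957, 0.001], [0.957, 0.291, 0.002], [0.002, 0.001, -1.0]]
force: [-0.5, -0.2, -0.1]
grip_width: 92.8
gripper_force: 0.0
```

Run:
```python
from h import *
goto([513.5,457.3,23],17)
```

```text
turn [ 0.01 -0.02 -0.02] shift if turned first [-0.18  0.    0.18]
 turn [-3.000e-02 -2.000e-02  2.998e+01] shift if turned first [ 0.18 -0.    0.18]
 shift now [-0.18  0.    0.18] tcp [512.9 459.   24.8] q [-0.59  0.9  -0.33  1.47  0.35  0.83 -0.74] F [-0.5 -0.2 -0.1] t 14.05
```

Request:
apply_moves(commands="-0.15 0 0.1 0 0 0;0 0 0 0 0 0;0 0 0 0 0 0")

```text
clock: 14.42
tcp_pos: [514.2, 455.7, 23.2]
orientation: [[-0.289, 0.957, 0.001], [0.957, 0.289, 0.001], [0.0, 0.001, -1.0]]
force: [0.4, 1.1, 0.2]
grip_width: 92.8
gripper_force: 0.0
```

Request:
apply_moves(commands="0 0 0 0 0 0;0 0 0 0 0 0;0 0 0 0 0 0;0 0 0 0 0 0;0 0 0 0 0 0;0 0 0 0 0 0;0 0 0 0 0 0", gripper=-1, grip_force=35)

```text
clock: 15.3
tcp_pos: [513.6, 455.6, 22.7]
orientation: [[-0.289, 0.957, -0.001], [0.957, 0.289, -0.0], [-0.0, -0.001, -1.0]]
force: [-1.3, -0.2, 0.5]
grip_width: 55.5
gripper_force: 34.8
```

Request:
apply_moves(commands="0 0 -1 0 0 0;0 0 -2 0 0 0;0 0 -2.5 0 0 0;0 0 -3 0 0 -1.08;0 0 -2 0 0 -1.08;0 0 0 0 0 -1.08;0 0 0 0 0 0;0 0 0 0 0 0")

```text
clock: 16.3
tcp_pos: [514.0, 455.4, 128.0]
orientation: [[-0.589, 0.808, 0.0], [0.808, 0.589, -0.0], [-0.0, 0.0, -1.0]]
force: [-0.4, 0.2, -2.3]
grip_width: 56.1
gripper_force: 34.8
```

Run:
```python
from h import *
goto([577.8,302.2,128],36.3)
```

```text
turn [ 0.    0.   -0.03] shift if turned first [-16.12  -3.93  -0.  ]
 turn [ 0.   -0.   29.97] shift if turned first [16.12  3.93 -0.  ]
 shift now [-16.14  -3.88  -0.  ] tcp [514.  455.4 128. ] q [-0.52  0.8  -0.46  1.4   0.38  1.03 -0.42] F [-0.4  0.2 -2.3] t 16.3
```

Request:
apply_moves(commands="-2.5 -0.6 0 0 0 0;-4.5 -1.1 0 0 0 0;-4.5 -1.1 0 0 0 0;-3 -0.7 0 0 0 0;-1.64 -0.38 0 0 0 0;0 0 0 0 0 0;0 0 0 0 0 0;0 0 0 0 0 0")

```text
clock: 17.3
tcp_pos: [576.8, 304.9, 127.9]
orientation: [[-0.593, 0.805, -0.001], [0.805, 0.593, 0.002], [0.002, 0.001, -1.0]]
force: [-0.1, 0.4, -2.8]
grip_width: 55.8
gripper_force: 34.8
```

Run:
```python
from h import *
goto([577.8,302.2,30],36.3)
im=grab_frame("wrist");im2=grab_frame("top")
cv2.imwrite("pics/w5.png",np.hstack([cv2.resize(im[60:340,130:390,::-1],None,fx=2,fy=2),]))
cv2.imwrite("pics/t5.png",im2[:,:,::-1])
```

```text
turn [ 0.01 -0.02  0.02] shift if turned first [-0.28 -0.08  9.79]
 turn [ 2.000e-02  1.000e-02 -2.998e+01] shift if turned first [0.28 0.08 9.79]
 shift now [-0.29 -0.08  9.79] tcp [576.8 304.9 127.9] q [-0.25  0.75 -0.48  1.51  0.39  0.97 -0.2 ] F [-0.1  0.4 -2.8] t 17.3
```

View pics/w5.png

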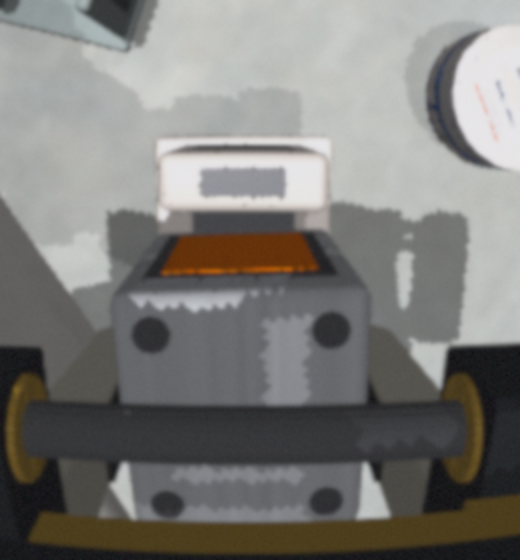

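The held flask is square to the lamp: screws at (150,333) and (331,330), lamp label at (242,182), and an orange window facing the lamp. I'll correct the remaining offset and remeasure.

Request:
apply_moves(commands="0 0 0 0 0 0;0 0 0 0 0 0;0 0 0 0 0 0")

```text
clock: 17.77
tcp_pos: [578.0, 302.5, 127.7]
orientation: [[-0.591, 0.807, 0.0], [0.807, 0.591, 0.0], [-0.0, 0.0, -1.0]]
force: [-0.4, 0.2, -2.7]
grip_width: 56.0
gripper_force: 34.8
```

Run:
```python
from h import *
goto([577.8,302.2,30],36.3)
c=get_calibration("wrist");im=grab_frame("wrist")
g=cv2.cvtColor(im,cv2.COLOR_RGB2GRAY).astype(int)
f=lambda p:(130+p[0]/2,60+p[1]/2)
s=read_state();X,Y=np.array(s["orientation"])[:2,:2].T  # tool x (lamp y), tool y (lamp x)
lab=g[143:160,225:272]<175
# label centroid: grey inside white, window around (251,151)
yy,xx=np.nonzero(g[144:159,229:274]<190);q=(xx.mean()+229,yy.mean()+144);L=ray("wrist",q,84,c)[:2]
z=s["tcp_pos"][2]+50.2
def cen(x,y):
    w=255-g[y-8:y+9,x-8:x+9];w=np.clip(w-np.percentile(w,70),0,None);yy,xx=np.mgrid[y-8:y+9,x-8:x+9];return((xx*w).sum()/w.sum(),(yy*w).sum()/w.sum())
P=[ray("wrist",cen(int(f(p)[0]),int(f(p)[1])),z,c)[:2] for p in[(150,333),(331,330),(168,503),(326,501)]]
F=np.mean(P,0);print("label px",q,L,"screws",np.round(P,1).tolist(),"ctr",F)
print("F-tcp along toolx,y",(F-s["tcp_pos"][:2])@X,(F-s["tcp_pos"][:2])@Y)
print("L-F along toolx(want 47)",(L-F)@X,"tooly(want 0)",(L-F)@Y)
```

```text
turn [ 0.    0.   -0.01] shift if turned first [-0.01 -0.03  9.77]
 turn [ 0.   -0.   29.99] shift if turned first [0.01 0.03 9.77]
 shift now [-0.01 -0.03  9.77] tcp [578.  302.5 127.7] q [-0.25  0.75 -0.48  1.51  0.39  0.97 -0.2 ] F [-0.4  0.2 -2.7] t 17.775
label px (np.float64(251.67895878524945), np.float64(148.93058568329718)) [549.69275053 339.22045863] screws [[547.5, 308.9], [577.2, 332.1], [574.1, 275.5], [604.3, 297.7]] ctr [575.76570697 303.54092525]
F-tcp along toolx,y 2.1923458872034742 -1.1758978007681278
L-F along toolx(want 47) 44.19078910030913 tooly(want 0) 0.04811939153103477
```

Request:
apply_moves(commands="-0.1 0 0 0 0 0;0 0 1 0 0 0;0 0 1.5 0 0 0;0 0 1.5 0 0 0;0 0 1.5 0 0 0;0 0 1.5 0 0 0;0 0 1.2 0 0 0;0 0 0.6 0 0 0;0 0 0.3 0 0 0;0 0 0 0 0 0;0 0 0 0 0 0;0 0 0 0 0 0")

```text
clock: 19.32
tcp_pos: [580.5, 305.7, 44.0]
orientation: [[-0.591, 0.806, 0.007], [0.807, 0.591, 0.004], [-0.0, 0.008, -1.0]]
force: [-2.7, 2.4, 26.8]
grip_width: 56.4
gripper_force: 34.8
```

Run:
```python
from h import *
goto([577.8,302.2,30.5],36.3)
im=grab_frame("wrist")
cv2.imwrite("pics/w6.png",cv2.resize(im[90:330,140:380,::-1],None,fx=2.4,fy=2.4,interpolation=cv2.INTER_CUBIC))
```

```text
turn [ 0.07  0.   -0.01] shift if turned first [-0.12 -0.42  1.35]
 turn [ 1.000e-02 -1.200e-01  2.999e+01] shift if turned first [0.12 0.42 1.35]
 shift now [-0.12 -0.44  1.35] tcp [580.5 305.7  44. ] q [-0.28  0.85 -0.43  1.57  0.45  0.81 -0.25] F [-2.7  2.4 26.8] t 19.325
```

View pics/w6.png

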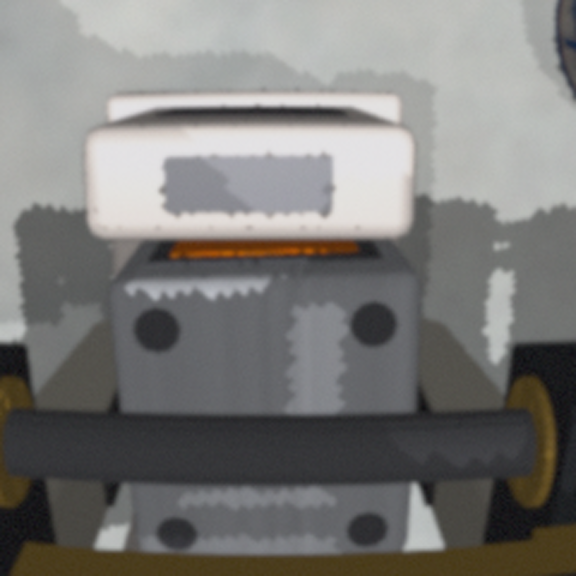

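Run:
```python
from h import *
s=read_state();print(np.round(s["force"],1),np.round(s["ft_torque"],2))
O=np.array(s["orientation"])
print("tool F",(O.T@s["force"]).round(1),"tool M",(O.T@s["ft_torque"]).round(2))
# machine edges: ramp wall in w1/top at assumed heights
import json
c1=json.load(open("pics/w1.json"))
for n,p in [("corner",(215,188)),("mid",(180,150)),("rampnear",(240,235)),("rampL",(213,205))]:
    print(n,[ray("wrist",p,z,c1).round(0)[:2].tolist() for z in(0,60,120)])
for n,p in [("(215,205)",(213,205)),("(245,165)",(238,163)),("(258,215)",(258,213))]:
    print(n,[ray("top",p,z).round(0)[:2].tolist() for z in(0,60,120)])
```

```text
[-2.2  2.3 27.1] [-1.98  1.76 -0.25]
tool F [  3.1  -0.2 -27.1] tool M [ 2.59 -0.56  0.24]
corner [[539.0, 198.0], [539.0, 214.0], [540.0, 230.0]]
mid [[448.0, 234.0], [459.0, 246.0], [469.0, 258.0]]
rampnear [[623.0, 135.0], [614.0, 157.0], [605.0, 180.0]]
rampL [[549.0, 166.0], [549.0, 186.0], [548.0, 205.0]]
(215,205) [[493.0, 224.0], [490.0, 216.0], [488.0, 208.0]]
(245,165) [[655.0, 133.0], [645.0, 129.0], [635.0, 125.0]]
(258,215) [[465.0, 53.0], [464.0, 53.0], [463.0, 52.0]]
```

Request:
apply_moves(commands="0 0 -0.8 0 0 0;0 0 -0.8 0 0 0;0 0 0 0 0 0")

```text
clock: 19.75
tcp_pos: [579.6, 305.9, 53.6]
orientation: [[-0.592, 0.806, 0.004], [0.806, 0.592, 0.008], [0.004, 0.007, -1.0]]
force: [2.0, 6.6, 1.0]
grip_width: 55.7
gripper_force: 34.8
```

Run:
```python
from h import *
s=read_state();print(np.round(s["tcp_pos"],1),np.round(s["force"],1),np.round(s["ft_torque"],2))
```

```text
[579.6 305.9  53.6] [2.  6.6 1. ] [ 0.59 -0.24 -0.14]
```

The wrench puts the contact at tool y ≈ -95 mm. The end of the gripper body met the machine next to the lamp stand with 27 N, and the flask touched nothing. I'll set the flask back on the free worktop and re-grip it about 22 mm higher, so the body stays clear.

Request:
apply_moves(commands="0 0 -2 0 0 0;0 0 -3 0 0 0;0 0 -3 0 0 0;2.3 0.7 0 0 0 0;4 1.3 0 0 0 0;4.5 1.5 0 0 0 0;3.5 1.2 0 0 0 0;2 0.65 1 0 0 0;0 0 2 0 0 0;0 0 2.5 0 0 0;0 0 2.3 0 0 0;0 0 1 0 0 0;0 0 0.5 0 0 0;0 0 0 0 0 0;0 0 0 0 0 0")

```text
clock: 21.62
tcp_pos: [526.0, 465.3, 40.7]
orientation: [[-0.591, 0.807, 0.001], [0.807, 0.591, 0.001], [0.0, 0.002, -1.0]]
force: [-0.8, -0.2, -2.9]
grip_width: 56.2
gripper_force: 34.8
```

Request:
apply_moves(commands="0 0 0.8 0 0 0;0 0 0.5 0 0 0;0 0 0.2 0 0 0;0 0 0.1 0 0 0;0 0 0.1 0 0 0;0 0 0 0 0 0")

```text
clock: 22.38
tcp_pos: [525.5, 464.9, 22.8]
orientation: [[-0.591, 0.807, 0.0], [0.807, 0.591, 0.0], [0.0, 0.0, -1.0]]
force: [-0.3, -0.1, -3.1]
grip_width: 56.0
gripper_force: 34.8
```

Request:
apply_moves(commands="0 0 0.1 0 0 0;0 0 0 0 0 0")

```text
clock: 22.62
tcp_pos: [525.5, 465.0, 22.7]
orientation: [[-0.591, 0.807, 0.0], [0.807, 0.591, 0.0], [-0.0, 0.001, -1.0]]
force: [-1.0, -1.5, 2.7]
grip_width: 56.1
gripper_force: 34.8
```

Request:
apply_moves(commands="0 0 0 0 0 0;0 0 0 0 0 0;0 0 0 0 0 0;0 0 -1.2 0 0 0;0.1 0 -1.2 0 0 0;0 0 0 0 0 0;0 0 0 0 0 0;0 0 0 0 0 0", gripper=0.5)

```text
clock: 23.62
tcp_pos: [524.6, 465.3, 45.3]
orientation: [[-0.591, 0.807, -0.0], [0.807, 0.591, -0.001], [-0.0, -0.001, -1.0]]
force: [-0.2, -0.0, 0.1]
grip_width: 69.6
gripper_force: 0.0
```

Request:
apply_moves(commands="0 0 0 0 0 0;0 0 0 0 0 0;0 0 0 0 0 0;0 0 0 0 0 0", gripper=-1, grip_force=40)

```text
clock: 24.12
tcp_pos: [525.0, 465.6, 45.4]
orientation: [[-0.591, 0.807, 0.0], [0.807, 0.591, 0.0], [0.0, 0.0, -1.0]]
force: [-0.0, 0.1, -2.3]
grip_width: 55.7
gripper_force: 39.8
```

Run:
```python
from h import *
s=read_state();c=get_calibration("wrist")
Tt=np.eye(4);Tt[:3,:3]=s["orientation"];Tt[:3,3]=s["tcp_pos"];K=np.linalg.inv(Tt)@np.array(c["world_from_camera"])
O=np.array([[-.591,.806,.007],[.807,.591,.004],[0,.008,-1]]);Tt[:3,:3]=O;Tt[:3,3]=[580.5,305.7,44]
c=dict(c);c["world_from_camera"]=Tt@K
f=lambda x,y:(140+x/2.4-.3,90+y/2.4-.3)
X,Y=O[:2,0],O[:2,1];t=np.array([580.5,305.7])
for n,p,z in[("inner edge",(250,238),84),("outer edge",(250,128),84),("label",(248,184),84),("labL",(163,184),84),("labR",(333,184),84),("flask top edge L",(120,275),93.5),("flask top edge R",(410,270),93.5),("scr",(157,330),93.5),("scr",(374,324),93.5),("scr",(178,533),93.5),("scr",(367,529),93.5)]:
    P=ray("wrist",f(*p),z,c)[:2];print(n,P.round(1),"toolx",round((P-t)@X,1),"tooly",round((P-t)@Y,1))
goto([578.5,301.7,130],36.3)
```

```text
inner edge [554.6 332.8] toolx 37.2 tooly -4.8
outer edge [543.  348.9] toolx 57.0 tooly -4.7
label [548.6 340.6] toolx 47.0 tooly -5.1
labL [536.2 331.7] toolx 47.1 tooly -20.3
labR [560.8 349.5] toolx 47.0 tooly 10.0
flask top edge L [539.3 316.3] toolx 32.9 tooly -27.0
flask top edge R [578.8 346.3] toolx 33.8 tooly 22.6
scr [550.  311.8] toolx 23.0 tooly -21.0
scr [579.8 335. ] toolx 24.0 tooly 16.8
scr [576.9 277.5] toolx -20.7 tooly -19.6
scr [606.8 300.3] toolx -19.9 tooly 17.9
 turn [ 0.   -0.   -0.01] shift if turned first [-16.38  -5.39  -8.46]
 turn [-0.   -0.   29.99] shift if turned first [16.38  5.39 -8.46]
 shift now [-16.39  -5.36  -8.46] tcp [525.  465.6  45.4] q [-0.54  0.91 -0.43  1.41  0.42  0.91 -0.45] F [-0.   0.1 -2.3] t 24.125
```

Request:
apply_moves(commands="0 0 -1 0 0 0;0 0 -2 0 0 0;0 0 -3 0 0 0;0 0 -3 0 0 0;-2.5 -0.8 -1 0 0 0;-4 -1.3 0 0 0 0;-4.5 -1.5 0 0 0 0;-3.3 -1.1 0 0 0 0;-2 -0.64 0 0 0 0;0 0 0 0 0 0;0 0 0 0 0 0;0 0 0 0 0 0;0 0 0 0 0 0;0 0 0 0 0 0")

```text
clock: 25.88
tcp_pos: [577.8, 303.2, 145.6]
orientation: [[-0.592, 0.806, -0.0], [0.806, 0.592, 0.0], [0.0, -0.0, -1.0]]
force: [-0.6, -0.2, -2.9]
grip_width: 56.0
gripper_force: 39.8
```

Run:
```python
from h import *
goto([578.1,302.7,53],36.3)
```

```text
turn [-0. -0. -0.] shift if turned first [-0.06 -0.    9.26]
 turn [-0.  0. 30.] shift if turned first [0.06 0.   9.26]
 shift now [-0.06 -0.    9.26] tcp [577.8 303.2 145.6] q [-0.25  0.73 -0.48  1.49  0.37  1.01 -0.19] F [-0.6 -0.2 -2.9] t 25.875
```

Request:
apply_moves(commands="-0.05 0 1 0 0 0;0 0 1.5 0 0 0;0 0 1.5 0 0 0;0 0 1.5 0 0 0;0 0 1.3 0 0 0;0 0 1 0 0 0;0 0 0.6 0 0 0;0 0 0 0 0 0;0 0 0 0 0 0")

```text
clock: 27.0
tcp_pos: [579.8, 305.2, 62.9]
orientation: [[-0.592, 0.806, 0.004], [0.806, 0.592, 0.006], [0.002, 0.007, -1.0]]
force: [4.2, 4.9, 0.1]
grip_width: 55.8
gripper_force: 39.8
```

Run:
```python
from h import *
for i in range(1):
    s=read_state();O=np.array(s["orientation"])
    print(np.round(s["tcp_pos"],1),"tool F",(O.T@s["force"]).round(1),"tool M",(O.T@s["ft_torque"]).round(2),np.round(s["tau"],1))
```

```text
[579.8 305.2  62.9] tool F [ 1.5  6.3 -0. ] tool M [-0.69  0.15  0.07] [  2.  -49.2  -4.  -10.9   0.1   1.1   0. ]
```

Request:
apply_moves(commands="0 0 0 0 0 0;0 0 0 0 0 0")

```text
clock: 27.25
tcp_pos: [579.8, 305.1, 62.9]
orientation: [[-0.592, 0.806, 0.004], [0.806, 0.592, 0.006], [0.002, 0.007, -1.0]]
force: [3.7, 4.4, -1.0]
grip_width: 55.7
gripper_force: 39.8
```

Run:
```python
from h import *
for i in range(1):
    s=read_state();O=np.array(s["orientation"])
    print(np.round(s["tcp_pos"],1),"tool F",(O.T@s["force"]).round(1),"tool M",(O.T@s["ft_torque"]).round(2),np.round(s["qpos"],3))
```

```text
[579.8 305.1  62.9] tool F [1.4 5.5 1.1] tool M [-0.7   0.11  0.03] [-0.269  0.826 -0.443  1.56   0.43   0.848 -0.24 ]
```

The force is lateral this time. It fits the corner of the gripper body overlapping the edge of the machine by a few mm on the -x side of the tool. I'll re-grip 18 mm off-centre towards tool +x, still flat on the bare faces, so the body clears that corner.

Request:
apply_moves(commands="0 0 -2 0 0 0;0 0 -3 0 0 0;0 0 -3.4 0 0 0;2.3 0.7 0 0 0 0;4 1.3 0 0 0 0;4.5 1.5 0 0 0 0;3.5 1.2 0 0 0 0;2 0.64 1 0 0 0;0 0 2 0 0 0;0 0 2.5 0 0 0;0 0 2.3 0 0 0;0 0 1 0 0 0;0 0 0.5 0 0 0;0 0 0 0 0 0;0 0 0 0 0 0")

```text
clock: 29.12
tcp_pos: [525.6, 465.7, 53.8]
orientation: [[-0.591, 0.807, 0.001], [0.807, 0.591, 0.001], [0.0, 0.002, -1.0]]
force: [0.2, -0.1, -2.4]
grip_width: 55.6
gripper_force: 39.8
```

Request:
apply_moves(commands="0 0 0.4 0 0 0;0 0 0.2 0 0 0;0 0 0.1 0 0 0;0 0 0 0 0 0;0 0 0 0 0 0")

```text
clock: 29.75
tcp_pos: [525.1, 465.3, 45.7]
orientation: [[-0.591, 0.807, 0.0], [0.807, 0.591, 0.0], [0.0, 0.0, -1.0]]
force: [-0.3, -0.3, -2.7]
grip_width: 55.8
gripper_force: 39.8
```

Request:
apply_moves(commands="0 0 0.1 0 0 0;0 0 0 0 0 0")

```text
clock: 30.0
tcp_pos: [525.2, 465.4, 45.4]
orientation: [[-0.591, 0.807, 0.0], [0.807, 0.591, 0.0], [0.0, 0.001, -1.0]]
force: [0.1, -1.5, 2.0]
grip_width: 55.5
gripper_force: 39.8
```

Request:
apply_moves(commands="0 0 0 0 0 0;0 0 0 0 0 0;0 0 0 0 0 0;0.9 0 0.1 0 0 0;0.9 0 0.2 0 0 0;0 0 0 0 0 0;0 0 0 0 0 0;0 0 0 0 0 0", gripper=0.5)

```text
clock: 31.0
tcp_pos: [514.9, 479.4, 41.7]
orientation: [[-0.59, 0.807, 0.0], [0.807, 0.59, -0.0], [-0.0, 0.0, -1.0]]
force: [0.1, 0.7, -0.8]
grip_width: 69.8
gripper_force: 0.0
```

Request:
apply_moves(commands="0 0 0 0 0 0;0 0 0 0 0 0;0 0 0 0 0 0;0 0 0 0 0 0", gripper=-1, grip_force=50)

```text
clock: 31.5
tcp_pos: [514.6, 479.5, 41.8]
orientation: [[-0.591, 0.807, 0.0], [0.807, 0.591, -0.0], [-0.0, -0.0, -1.0]]
force: [0.9, -0.8, -0.1]
grip_width: 55.9
gripper_force: 49.8
```

Run:
```python
from h import *
s=read_state();X=np.array(s["orientation"])[:2,0];print(s["tcp_pos"],(np.array(s["tcp_pos"])[:2]-[525.2,465.4])@X)
```

```text
[514.554727   479.54609059  41.78046997] 17.70253798190338
```

Request:
apply_moves(commands="0 0 -1 0 0 0;0 0 -2 0 0 0;0 0 -3 0 0 0;0 0 -3 0 0 0;-2.5 -0.8 -1 0 0 0;-4 -1.3 0 0 0 0;-4.5 -1.5 0 0 0 0;-3.3 -1.1 0 0 0 0;-2 -0.64 0 0 0 0;0 0 0 0 0 0;0 0 0 0 0 0;0 0 0 0 0 0;0 0 0 0 0 0;0 0 0 0 0 0")

```text
clock: 33.25
tcp_pos: [567.4, 317.2, 141.6]
orientation: [[-0.592, 0.806, -0.0], [0.806, 0.592, 0.0], [0.0, -0.0, -1.0]]
force: [-0.2, -0.5, -2.9]
grip_width: 55.8
gripper_force: 49.8
```

Run:
```python
from h import *
goto([567.6,317,50],36.3)
```

```text
turn [-0. -0. -0.] shift if turned first [-0.03 -0.    9.16]
 turn [-0.  0. 30.] shift if turned first [0.03 0.   9.16]
 shift now [-0.03 -0.    9.16] tcp [567.4 317.2 141.6] q [-0.27  0.73 -0.48  1.51  0.38  1.   -0.22] F [-0.2 -0.5 -2.9] t 33.25
```

Request:
apply_moves(commands="0 0 1 0 0 0;0 0 1.5 0 0 0;0 0 1.5 0 0 0;0 0 1.5 0 0 0;0 0 1.3 0 0 0;0 0 1 0 0 0;0 0 0.6 0 0 0;0 0 0 0 0 0;0 0 0 0 0 0")

```text
clock: 34.38
tcp_pos: [568.1, 317.0, 58.2]
orientation: [[-0.591, 0.807, 0.001], [0.807, 0.591, 0.001], [0.0, 0.001, -1.0]]
force: [-0.3, 0.3, -3.2]
grip_width: 55.8
gripper_force: 49.8
```

Request:
apply_moves(commands="0 0 0.4 0 0 0;0 0 0.2 0 0 0;0 0 0.1 0 0 0;0 0 0 0 0 0;0 0 0 0 0 0")

```text
clock: 35.0
tcp_pos: [567.8, 316.7, 50.8]
orientation: [[-0.591, 0.807, 0.0], [0.807, 0.591, 0.0], [0.0, 0.0, -1.0]]
force: [-0.2, 0.7, -2.3]
grip_width: 55.5
gripper_force: 49.8
```

Request:
apply_moves(commands="0 0 0.1 0 0 0;0 0 0 0 0 0")

```text
clock: 35.25
tcp_pos: [567.8, 316.8, 49.8]
orientation: [[-0.591, 0.807, 0.0], [0.807, 0.591, 0.0], [0.0, 0.0, -1.0]]
force: [0.1, -0.7, -2.7]
grip_width: 55.8
gripper_force: 49.8
```

Request:
apply_moves(commands="0 0 0.1 0 0 0;0 0 0 0 0 0")

```text
clock: 35.5
tcp_pos: [567.8, 316.8, 49.7]
orientation: [[-0.591, 0.807, 0.001], [0.807, 0.591, 0.0], [-0.0, 0.001, -1.0]]
force: [-1.8, -0.7, 3.7]
grip_width: 55.9
gripper_force: 49.8
```

Run:
```python
from h import *
import json
s=read_state();c=get_calibration("wrist");im=grab_frame("wrist");cv2.imwrite("pics/w7.png",im[:,:,::-1])
O=np.array(s["orientation"]);t=np.array(s["tcp_pos"]);print(t.round(1),np.round(s["force"],1))
# expected px positions & profile along lamp-y line at flask mid
X=O[:2,0];F=t[:2]-17.7*X
hsv=cv2.cvtColor(im,cv2.COLOR_RGB2HSV)
for z in(80,):
  for off in(-6,6):
    row=[]
    for d in np.arange(20,64,1.):
        P=np.r_[F+d*X+off*O[:2,1],z];u=proj("wrist",P,c).round().astype(int);row.append(f"{int(d)}:{'/'.join(map(str,hsv[u[1],u[0]]))}")
    print(off,u,' '.join(row))
```

```text
[567.8 316.8  49.7] [-1.8 -0.7  3.7]
-6 [241 167] 20:105/10/106 21:108/12/107 22:108/12/107 23:114/12/109 24:115/14/109 25:105/10/107 26:113/10/107 27:114/12/108 28:120/9/108 29:114/12/107 30:108/12/103 31:113/10/98 32:105/12/87 33:113/13/80 34:114/16/80 35:120/12/62 36:6/27/47 37:10/59/90 38:11/18/114 39:4/15/122 40:11/16/127 41:15/13/121 42:0/3/81 43:113/14/71 44:105/14/74 45:105/14/109 46:115/11/134 47:116/13/140 48:120/13/142 49:116/13/141 50:116/14/142 51:116/14/142 52:128/6/160 53:150/1/222 54:150/1/229 55:12/6/229 56:11/9/222 57:10/15/204 58:10/14/162 59:5/13/114 60:10/15/100 61:5/15/99 62:15/12/83 63:0/11/48
6 [267 167] 20:105/11/135 21:105/11/142 22:111/13/141 23:115/11/144 24:115/11/137 25:124/13/136 26:115/11/143 27:111/12/145 28:113/14/146 29:111/13/142 30:107/13/135 31:110/12/123 32:108/13/100 33:110/10/79 34:110/10/79 35:108/18/72 36:105/12/43 37:12/14/92 38:12/18/143 39:7/15/158 40:10/18/168 41:11/18/160 42:0/2/110 43:115/16/96 44:120/16/96 45:114/13/96 46:120/11/94 47:120/11/92 48:114/13/101 49:120/12/129 50:120/11/141 51:116/13/142 52:120/5/163 53:0/1/222 54:0/1/229 55:8/4/229 56:13/10/224 57:12/16/204 58:10/15/157 59:9/15/116 60:10/15/101 61:15/15/100 62:5/18/87 63:0/5/49
```

The flask edge sits at about 31.5 mm and the lamp label centre at 47 mm along the lamp axis. The flask is centred to within about 1 mm, so I'll release it and retreat.

Request:
apply_moves(commands="0 0 0 0 0 0;0 0 0 0 0 0;0 0 0 0 0 0;0 0 -1 0 0 0;0 0 -2 0 0 0;0 0 -3.5 0 0 0;0 0 -5 0 0 0;0 0 -5.5 0 0 0;0 0 0 0 0 0", gripper=0.5)

```text
clock: 36.67
tcp_pos: [570.0, 319.5, 226.3]
orientation: [[-0.591, 0.807, 0.011], [0.807, 0.591, 0.008], [-0.0, 0.014, -1.0]]
force: [0.1, 0.2, -0.4]
grip_width: 70.0
gripper_force: 0.0
```

Run:
```python
from h import *
s=read_state();c=get_calibration("wrist");im=grab_frame("wrist");cv2.imwrite("pics/w8.png",im[:,:,::-1])
g=cv2.cvtColor(im,cv2.COLOR_RGB2GRAY)
F=np.array([578.2,302.5]);X=np.array([-.591,.807]);Y=np.array([.807,.591]);P=[]
for a,b in[(21,-18),(21,18),(-21,-18),(-21,18)]:
    u=proj("wrist",np.r_[F+a*X+b*Y,80],c).round().astype(int)
    w=255.-g[u[1]-7:u[1]+8,u[0]-7:u[0]+8];w=np.clip(w-np.percentile(w,85),0,None);yy,xx=np.mgrid[-7:8,-7:8]
    q=u+[(xx*w).sum()/w.sum(),(yy*w).sum()/w.sum()];p=ray("wrist",q,80,c)[:2];P.append(p);print(u,q.round(1),((p-F)@X).round(1),((p-F)@Y).round(1))
print("centre",np.mean(P,0),s["tcp_pos"],s["clock"],np.round(s["qpos"],2))
# profile along lamp y through centre at z=82
for d in range(-62,63,2):
    u=proj("wrist",np.r_[F+d*X,82],c).round().astype(int);print(d,g[u[1],u[0]],end="; ")
print()
# switch box levers, from initial top picture
t=cv2.imread("pics/top0.png");hsv=cv2.cvtColor(t,cv2.COLOR_BGR2HSV)
for n,lo,hi in[("red",0,8),("yel",22,35),("grn",50,80),("blue",105,125)]:
    m=np.zeros(hsv.shape[:2],bool);m[200:240,345:392]=True;m&=(hsv[:,:,0]>=lo)&(hsv[:,:,0]<=hi)&(hsv[:,:,1]>110)&(hsv[:,:,2]>60)
    y,x=np.nonzero(m);print(n,len(x),x.mean(),y.mean(),ray("top",(x.mean(),y.mean()),76).round(1))
```

```text
[231 181] [228.9 180.3] 21.5 -20.2
[264 181] [264.4 179.4] 22.4 17.9
[232 218] [230.6 219.3] -22.6 -19.1
[264 218] [264.9 218.6] -21.9 18.9
centre [577.79960967 302.00744039] [570.01373066 319.45864768 226.31305787] 36.675 [-0.26  0.65 -0.51  1.41  0.33  1.16 -0.18]
-62 170; -60 170; -58 165; -56 153; -54 133; -52 99; -50 84; -48 79; -46 78; -44 77; -42 125; -40 141; -38 133; -36 104; -34 87; -32 66; -30 78; -28 105; -26 119; -24 118; -22 117; -20 119; -18 120; -16 119; -14 118; -12 118; -10 119; -8 118; -6 119; -4 119; -2 119; 0 119; 2 120; 4 119; 6 121; 8 120; 10 121; 12 120; 14 119; 16 121; 18 121; 20 121; 22 121; 24 122; 26 120; 28 117; 30 104; 32 73; 34 50; 36 79; 38 162; 40 197; 42 157; 44 136; 46 129; 48 128; 50 130; 52 156; 54 201; 56 191; 58 128; 60 62; 62 106; 
red 16 380.125 212.25 [ 473.  -382.7   76. ]
yel 11 366.6363636363636 221.0 [ 441.2 -334.3   76. ]
grn 6 384.1666666666667 217.16666666666666 [ 455.8 -396.8   76. ]
blue 9 359.1111111111111 219.66666666666666 [ 445.5 -307.5   76. ]
```

The placing is verified: both lamp labels sit at ±47 mm and the screws are symmetric about the centre. Next is the switch box.

Request:
apply_moves(commands="-3.64 -3.81 -3 0 0 0;-3.64 -3.81 -3 0 0 0;-3.64 -3.81 -3 0 0 0;-3.64 -3.81 -3 0 0 0;-3.64 -3.81 -3 0 0 0;-3.64 -3.81 0 0 0 0;-3.64 -3.81 0 0 0 0;-3.64 -3.81 0 0 0 0;-3.64 -3.81 0 0 0 0;-3.64 -3.81 0 0 0 0;-3.64 -3.81 0 0 0 0;-3.64 -3.81 0 0 0 0;-3.64 -3.81 0 0 0 0;0 0 2.5 0 0 1.44;0 0 2.5 0 0 1.44;0 0 2.5 0 0 1.44;0 0 2.5 0 0 1.44;0 0 2.5 0 0 1.44;0 0 2.5 0 0 1.44;0 0 0 0 0 0", gripper=-0.13)

```text
clock: 39.22
tcp_pos: [446.0, -356.4, 216.1]
orientation: [[0.267, 0.964, -0.006], [0.964, -0.267, 0.004], [0.002, -0.007, -1.0]]
force: [-1.2, 0.1, 0.9]
grip_width: 40.5
gripper_force: 0.0
```

```bash
cat > sw.py <<'E'
from h import *
def levers(im,c,zt=84,box=None):
    hsv=cv2.cvtColor(im,cv2.COLOR_RGB2HSV);out={}
    for n,lo,hi in[("red",0,8),("yellow",22,35),("green",50,85),("blue",105,125)]:
        m=((hsv[:,:,0]>=lo)&(hsv[:,:,0]<=hi)|((n=="red")&(hsv[:,:,0]>172)))&(hsv[:,:,1]>110)&(hsv[:,:,2]>45)
        N,l,st,ce=cv2.connectedComponentsWithStats(m.astype(np.uint8)*255)
        k=[(st[i,4],np.round(ce[i],1).tolist(),ray("wrist",ce[i],74,c)[:2].round(1).tolist(),st[i,:4].tolist()) for i in range(1,N) if st[i,4]>25]
        out[n]=sorted(k,reverse=True)[:5]
    return out
E
python3 - <<'E'
from sw import *
s=read_state();c=get_calibration("wrist");im=grab_frame("wrist");cv2.imwrite("pics/w9.png",im[:,:,::-1])
import json;json.dump({k:np.array(v).tolist() for k,v in c.items()},open("pics/w9.json","w"))
print(np.round(s["tcp_pos"],1),s["clock"],np.round(s["orientation"],3).tolist(),np.round(s["qpos"],2))
for k,v in levers(im,c).items():print(k,*v,sep="\n  ")
E
```

```text
[ 446.  -356.4  216.1] 39.225 [[0.267, 0.964, -0.006], [0.964, -0.267, 0.004], [0.002, -0.007, -1.0]] [ 0.75  0.5  -0.18  1.65  0.1   1.    0.27]
red
  (np.int32(2540), [430.0, 129.9], [662.3, -348.2], [317, 0, 175, 230])
  (np.int32(182), [267.5, 189.5], [459.4, -366.8], [257, 183, 21, 14])
  (np.int32(31), [0.4, 40.1], [166.3, -64.4], [0, 31, 2, 20])
yellow
  (np.int32(1021), [475.9, 229.2], [727.1, -497.8], [438, 207, 74, 46])
  (np.int32(485), [443.5, 290.6], [669.4, -578.2], [431, 276, 26, 33])
  (np.int32(203), [245.5, 164.0], [444.3, -334.2], [236, 158, 21, 14])
  (np.int32(46), [443.6, 309.0], [672.0, -615.0], [440, 303, 8, 13])
green
  (np.int32(161), [267.3, 214.6], [452.1, -393.7], [258, 208, 19, 15])
blue
  (np.int32(187), [245.0, 137.5], [451.3, -307.4], [235, 132, 22, 12])
```

Run:
```python
from h import *
goto([462,-366.9,64],-15)
```

```text
turn [-0.03 -0.01 -0.08] shift if turned first [-0.56  1.69 15.37]
 turn [-2.000e-02  5.000e-02  2.992e+01] shift if turned first [ 0.56 -1.69 15.37]
 shift now [-0.56  1.75 15.37] tcp [ 447.1 -357.1  217.7] q [ 0.75  0.5  -0.18  1.65  0.1   1.    0.27] F [0.4 0.4 1.4] t 39.275
```

Request:
apply_moves(commands="-0.55 1.7 2 0 0 -0.08;0 0 3 0 0 0;0 0 3 0 0 0;0 0 2.5 0 0 0;0 0 1 0 0 0;0 0 0 0 0 0;0 0 0 0 0 0;0 0 0 0 0 0")

```text
clock: 40.28
tcp_pos: [463.3, -368.1, 104.8]
orientation: [[0.261, 0.965, 0.002], [0.965, -0.261, -0.001], [-0.001, 0.002, -1.0]]
force: [-0.3, 0.1, 0.3]
grip_width: 40.8
gripper_force: 0.0
```

Run:
```python
from h import *
goto([462,-366.9,64],-15)
```

```text
turn [ 0.02  0.01 -0.02] shift if turned first [ 0.08 -0.16  4.08]
 turn [ 1.000e-02 -3.000e-02  2.998e+01] shift if turned first [-0.08  0.16  4.08]
 shift now [ 0.08 -0.17  4.08] tcp [ 463.3 -368.1  104.8] q [ 0.73  0.66 -0.16  1.72  0.14  0.77  0.24] F [-0.3  0.1  0.3] t 40.275
```

Request:
apply_moves(commands="0.08 -0.15 1.5 0 0 0;0 0 1.5 0 0 0;0 0 1 0 0 0;0 0 0 0 0 0;0 0 0 0 0 0;0 -0.8 0 0 0 0;0 -1 0 0 0 0;0 -1 0 0 0 0;0 -0.7 0 0 0 0;0 0 0 0 0 0;0 0 0 0 0 0")

```text
clock: 41.65
tcp_pos: [427.6, -357.4, 63.6]
orientation: [[0.261, 0.965, -0.0], [0.965, -0.261, -0.0], [-0.0, -0.0, -1.0]]
force: [1.0, -0.9, 1.5]
grip_width: 40.5
gripper_force: 0.9
```

Run:
```python
from h import *
s=read_state();x=np.array([.966,-.2585]);print((np.array(s["tcp_pos"])[:2]-[449.4,-363.5])@x,s["tcp_pos"],np.array(s["force"])[:2]@x)
```

```text
-22.672471101814995 [ 427.55964712 -357.40835503   63.61519217] 1.1703994821434207
```

Request:
apply_moves(commands="0 -0.3 0 0 0 0;0 -0.2 0 0 0 0;0 0 0 0 0 0;0 0 0 0 0 0")

```text
clock: 42.15
tcp_pos: [425.3, -356.8, 63.6]
orientation: [[0.261, 0.965, 0.005], [0.965, -0.261, -0.002], [-0.001, 0.005, -1.0]]
force: [5.2, -2.4, -2.5]
grip_width: 40.6
gripper_force: 3.0
```

Request:
apply_moves(commands="0 -0.2 0 0 0 0;0 0 0 0 0 0;0 0 0 0 0 0")

```text
clock: 42.52
tcp_pos: [425.0, -356.6, 64.2]
orientation: [[0.26, 0.966, 0.008], [0.966, -0.26, -0.003], [-0.001, 0.009, -1.0]]
force: [7.1, -2.0, -1.9]
grip_width: 40.8
gripper_force: 3.1
```

Request:
apply_moves(commands="0 1 0 0 0 0;0 0.6 0 0 0 0;0 0 0 0 0 0;0 0 -2 0 0 0;0 0 -3 0 0 0;0 0 -2 0 0 0;0 0 0 0 0 0")

```text
clock: 43.4
tcp_pos: [436.3, -360.1, 134.7]
orientation: [[0.261, 0.965, 0.001], [0.965, -0.261, -0.001], [-0.001, 0.002, -1.0]]
force: [0.0, -0.2, -1.2]
grip_width: 40.5
gripper_force: 0.0
```

Run:
```python
from sw import *
x=np.array([.966,-.2585]);y=np.array([.2585,.966]);p=np.array([463.9,-309.4])-47*x
c=get_calibration("wrist");im=grab_frame("wrist")
for k,v in levers(im,c).items():
    for a in v:
        d=np.array(a[2])-[453,-350]
        if abs(d@x)<40 and abs(d@y)<60:print(k,a[0],a[1],"box x,y",(d@x).round(1),(d@y).round(1))
goto([*p,64],-15)
```

```text
red 368 [251.4, 204.9] box x,y -13.9 -14.3
yellow 363 [252.7, 171.0] box x,y -12.9 13.0
green 232 [277.1, 235.1] box x,y 7.0 -40.2
blue 335 [252.1, 134.7] box x,y -13.2 40.9
 turn [-0.01  0.   -0.03] shift if turned first [ 5.58 -3.27  6.96]
 turn [0.000e+00 1.000e-02 2.997e+01] shift if turned first [-5.58  3.27  6.96]
 shift now [ 5.57 -3.28  6.96] tcp [ 435.7 -359.6  133.6] q [ 0.76  0.59 -0.17  1.77  0.13  0.79  0.26] F [-0.7  0.4  0. ] t 43.45
```

Request:
apply_moves(commands="2.8 -1.6 0 0 0 0;2.8 -1.65 0 0 0 0;0 0 0 0 0 0;0 0 2 0 0 0;0 0 2 0 0 0;0 0 2 0 0 0;0 0 0.9 0 0 0;0 0 0 0 0 0;0 0 0 0 0 0", gripper=-1, grip_force=20)

```text
clock: 44.58
tcp_pos: [420.0, -297.6, 65.1]
orientation: [[0.261, 0.965, 0.001], [0.965, -0.261, -0.001], [-0.0, 0.001, -1.0]]
force: [0.1, -0.2, -0.4]
grip_width: 0.5
gripper_force: 0.0
```

Run:
```python
from h import *
x=np.array([.966,-.2585]);y=np.array([.2585,.966]);s=read_state();d=np.array(s["tcp_pos"])[:2]-[463.9,-309.4];print(d@x,d@y,s["tcp_pos"],s["grip_width"],s["force"])
```

```text
-45.50466278037591 0.06730153537794331 [ 419.95893748 -297.57177412   65.06500666] 0.5168886892360179 [ 0.14234926 -0.15443449 -0.37099827]
```

Request:
apply_moves(commands="0 0.8 0 0 0 0;0 0.8 0 0 0 0;0 0.8 0 0 0 0;0 0.6 0 0 0 0;0 0.2 0 0 0 0;0 0 0 0 0 0;0 0 0 0 0 0")

```text
clock: 45.45
tcp_pos: [450.9, -305.5, 64.6]
orientation: [[0.261, 0.965, 0.001], [0.965, -0.261, -0.0], [0.0, 0.001, -1.0]]
force: [0.0, -0.2, 0.1]
grip_width: 0.5
gripper_force: 0.0
```

Request:
apply_moves(commands="0 0.3 0 0 0 0;0 0.2 0 0 0 0;0 0 0 0 0 0;0 0 0 0 0 0")

```text
clock: 45.95
tcp_pos: [455.1, -306.7, 64.5]
orientation: [[0.261, 0.965, -0.0], [0.965, -0.261, 0.0], [0.0, -0.001, -1.0]]
force: [-2.5, -0.1, -0.3]
grip_width: 0.1
gripper_force: 0.6
```

Request:
apply_moves(commands="0 0.3 0 0 0 0;0 0.2 0 0 0 0;0 0 0 0 0 0;0 0 0 0 0 0")

```text
clock: 46.45
tcp_pos: [456.9, -307.2, 64.3]
orientation: [[0.262, 0.965, -0.007], [0.965, -0.262, 0.002], [0.001, -0.007, -1.0]]
force: [-6.2, 1.3, 2.7]
grip_width: 0.4
gripper_force: 3.7
```

Request:
apply_moves(commands="0 0.2 0 0 0 0;0 0 0 0 0 0;0 -1 0 0 0 0;0 -1 0 0 0 0;0 0 -2 0 0 0;0 0 -4 0 0 0;-2 0 -4 0 0 0;-2 0 -4 0 0 0;-1.5 0 -1 0 0 0;0 0 0 0 0 0;0 0 0 0 0 0")

```text
clock: 47.82
tcp_pos: [428.0, -355.0, 213.0]
orientation: [[0.26, 0.966, -0.002], [0.966, -0.26, 0.003], [0.002, -0.003, -1.0]]
force: [0.2, -0.8, 0.0]
grip_width: 0.5
gripper_force: 0.0
```

Run:
```python
from sw import *
x=np.array([.966,-.2585]);y=np.array([.2585,.966])
c=get_calibration("wrist");im=grab_frame("wrist")
for k,v in levers(im,c).items():
    for a in v:
        d=np.array(a[2])-[453,-350]
        if abs(d@x)<40 and abs(d@y)<60:print(k,a[0],a[1],"box x,y",(d@x).round(1),(d@y).round(1))
s=read_state();print(s["tcp_pos"],s["clock"],s["force"])
# flask and bystanders in top view: before vs now
a=cv2.imread("pics/top0.png");b=grab_frame("top")[:,:,::-1].copy()
d=(cv2.absdiff(a,b).max(2)>40).astype(np.uint8);d=cv2.morphologyEx(d,cv2.MORPH_OPEN,np.ones((2,2)))
N,l,st,ce=cv2.connectedComponentsWithStats(d)
for i in range(1,N):
    if st[i,4]>12:print(st[i].tolist(),ce[i].round(0).tolist())
print("flask ctr px expected",proj("top",[577.8,302.2,80]))
```

```text
red 191 [260.8, 187.2] box x,y -13.7 -14.4
yellow 193 [262.0, 161.4] box x,y -12.7 12.9
green 173 [282.7, 212.7] box x,y 9.9 -42.6
blue 208 [285.7, 134.7] box x,y 11.5 40.6
[ 428.14929591 -354.8309612   212.96690611] 47.875 [ 0.76533148  0.27815952 -0.37991686]
[181, 176, 21, 18, 186] [192.0, 184.0]
[300, 193, 82, 90, 2247] [342.0, 244.0]
[379, 193, 88, 92, 4712] [424.0, 240.0]
[166, 215, 18, 14, 168] [174.0, 222.0]
[400, 285, 22, 27, 260] [408.0, 297.0]
[490, 296, 22, 44, 319] [505.0, 315.0]
[274, 301, 41, 35, 721] [299.0, 314.0]
[413, 300, 3, 8, 16] [414.0, 304.0]
[466, 307, 26, 32, 496] [478.0, 321.0]
[388, 317, 19, 36, 186] [397.0, 336.0]
[429, 316, 13, 9, 57] [435.0, 321.0]
[380, 349, 7, 3, 17] [383.0, 350.0]
[316, 351, 80, 33, 1355] [363.0, 367.0]
[398, 352, 10, 17, 72] [402.0, 359.0]
[293, 357, 22, 9, 124] [305.0, 360.0]
[417, 357, 13, 9, 37] [423.0, 361.0]
[269, 358, 9, 11, 40] [273.0, 363.0]
[494, 360, 18, 22, 200] [505.0, 372.0]
[247, 362, 11, 19, 107] [252.0, 372.0]
[484, 382, 12, 2, 18] [490.0, 383.0]
flask ctr px expected [188.81969047 179.90871684]
```

```bash
python3 -c "
from rig import *
print(sign_off())"
```

```text
the job is handed in; nothing more can be done
None
```

The job is handed in: by camera measurement the flask stands centred between the lamps to within about 1 mm, red is off, blue is on, and green, yellow and the rest of the bench are unchanged; the gripper body did press the machine beside the lamp stand with about 27 N on one failed approach.

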